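Weigh the tile carrier on the spring scale

TASK

Weigh the wooden carrier of test tiles: take it by its grip, keep it upright, and hang its cross bar in the hook of the spring scale. Let the load down onto the spring slowly (the hook and pointer should creep, about 2 cm a second) and let go only when the spring bears the whole weight, neither hanging in your hand nor pressed down, so that the pointer does not jerk or bounce. Leave it hanging still, clear of everything but the hook, and do not disturb the other things on the table.

Things in the scene. Friction and masses are not known exactly. Their poses are not given: they have to be found in the camera images.
- carrier_grip (a point): Centre of the carrier's grip, a pale wooden block 30 x 30 mm across (sides along the carrier's x and y) and 34 mm high, on a 10 mm thick stem that rises from the middle of the cross bar. It is 172 mm above the tray's underside and 42 mm above the bar's axis; 20 mm are free between the top of the bar and the underside of the grip. Axes as the carrier's, z up
- carrier_bar (a point): Middle of the carrier's cross bar, on its axis: a round steel bar 10 mm thick along the carrier's y, between two uprights 100 mm apart, 130 mm above the tray's underside. The hook goes under it along the carrier's x axis, from either side
- hook_seat (a point): Where the middle of a hung bar's axis lies in the hook; 265 mm above the table unloaded. Flat steel strap 18 mm wide with a trough: floor 5 mm below this point, 24 mm long; lips at both ends of it 12 mm above this point, 38 mm apart at the top. The arm comes from the column along -x, no higher than the lips for 120 mm; open end at -x. The bar must lie across, along y. z up
- hook (a joint): How far hook and pointer have gone down, m: 0 unloaded at the upper stop, at most 0.13; the marked range ends at 0.11. Spring 100 N/m with 0.3 N preload, light damper: a carrier of weight W newtons settles at about (W - 0.3)/100
- scale: Bench stand of the spring scale, fixed: grey base plate 250 x 130 x 14 mm, upright aluminium column with white tick plates on both sides, 381 mm high. Origin on the table under the column; the hook points to its -x, with the seat 155 mm from the column
- carrier: The carrier: wooden tray 150 mm (x) by 100 mm (y) by 45 mm high, fired tiles standing in it (to 61 mm high), at the middle of the long sides steel uprights to a cross bar along y, with a grip block above it. 189 mm high in all. Origin at the centre of its underside, z up. Mass differs every time, 0.28 to 0.96 kg
- plain_tray: low wooden tray 150 x 100 x 45 mm holding upright test tiles like the carrier's (up to 61 mm high), but with no uprights, bar or grip; stays where it is; origin under its centre
- slip_jar: pale lidded jar, 66 mm across, 85 mm high; bystander; origin under its centre
- bowl: small terracotta bowl 100 mm across, 45 mm high; bystander; origin under its centre
- mug: grey mug 76 mm across, 85 mm high; bystander; origin under its centre
- rib_tool: flat wooden clay tool 200 mm long lying down; bystander; origin under its middle
Not all that is in view belongs to the job. What is shaped like the carrier but purple is not meant.

How it is judged:
By the outcome, as a careful person would: the job done as asked, in the order asked, and still so for the second after the job is handed in, with the robot touching nothing.
It also fails if it takes over 56 s, if anything falls off the work surface, if the arm or the gripper's body presses on something with over 40 N, if the wrist force passes 120 N, or if a joint passes its speed limit or range.

ROBOT

A 6-joint arm with a two-finger parallel gripper is mounted at the origin on the work surface. World frame = base frame: x ahead of the robot, y to its left, z up, the work surface at z = 0. Lengths are in mm, angles in rad, forces in N, time in s.
With the tool pointing down it reaches from about 400 to 925 mm from the base axis. Payload 12.5 kg.
Tool frame: the origin (TCP) lies at the very end of the fingers, on their centre line; the grasp point (between the pads) lies 19 mm behind it; z points along the fingers, x is the direction in which the jaws open and shut, and the axes are right-handed (so a half turn about z gives the same grasp; the last joint's range is limited). The gripper opens to 95 mm and grips with 3 to 60 N. Pads are 20 mm wide; open, the fingers measure 119 mm over their backs; the gripper's body (75 mm by 180 mm) begins 59 mm behind the grasp point.
Start: joints at [-1.404, 0.491, 1.559, -0, 1.092, -0.106], TCP at [168.416, -601.899, 214.661] pointing down, gripper open.
Joint ranges: [-3.1, 3.1], [-0.84, 2.19], [0.05, 2.79], [-1.13, 4.28], [0.06, 2.93], [-2.69, 2.69]. Speed limits (rad/s): [2.22, 2.22, 2.79, 3.14, 3.14, 3.14].

INTERFACE

Orientations are given as [roll, pitch, yaw] about the fixed x, y, z axes, in that order (R = Rz(yaw) Ry(pitch) Rx(roll)).
In Python, from cell import env gives the robot as it stands.
- The arm moves only by the tool arm_command, never from a script. Its argument "motion" is one flat list of numbers, 7 for each row, row after row: the opening, from -1 (shut) to 1 (fully open), then the shift along the tool's x, y, z in mm, then the turn, a rotation vector about the tool's x, y, z in degrees. In form: [fingers, dx, dy, dz, rx, ry, rz, fingers, dx, dy, dz, rx, ry, rz, ...]. A call has 1 to 20 rows; each row is the pose to reach, as a shift and turn from the pose commanded when the call began, along the tool's axes at that moment; what a row does not reach only later rows make up. A row lasts 1/10 s, in which the tool goes at most 50 mm and 8.59 degrees, less where a joint would pass 70% of its speed; a pose out of reach is approached as far as the arm can. A call with a gripper value outside its range is refused whole. The fingers move at their own pace and stop on an object; the grip force is fixed at half the most. Time passes only in rows, so rows that repeat a pose let the fingers close. It gives the time, the measured TCP pose, the force and the opening at its end, in the units of the state.
- env.state(): the state, without advancing time (a new reading comes with each control period).
- env.read_camera(name): name is "scene" or "top"; returns (picture, depth): 420x560x3 uint8, red, green, blue; 420x560 float32, mm along the optical axis (not along the pixel's ray), 0 where there is no reading.
- env.calibration(name): a dict with "fx", "fy", "cx", "cy" (pixels), "cam_to_world" (4x4, takes a point from camera to world coordinates). Camera axes: x right, y down, z forward; pixel columns grow to the right and rows downward; lengths in mm; the calibration is good to about 2 mm. A picture is of the moment at which its call begins. calibration takes no time and is no camera call.
- env.job_done(): hands the job in, once; it reports no verdict.
Trained networks look in the newest picture that a camera, given by its name, has taken for a name from the list of things; names that differ only in an ending like _2 or _b are one class to them, and where a whole thing is asked for, a point or a joint stands for the part that bears it (a point fixed in the world has none). Each returns a list of dicts, best first, with "confidence" (0 to 1); they miss things now and then, are a little off and sometimes report something else, mostly with a low value. They report only what shows in the picture. A call takes as long as a camera call. They do not tell look-alikes from the thing itself.
- env.recognise(camera, label): "location" ([column, row] in pixels, amid what is visible of it).
- env.silhouettes(camera, label): "region" (420x560 bool, what is visible of it) and "location" ([column, row] in pixels, amid what is visible of it).
- env.spot_point(camera, label): "location" ([column, row] in pixels: a listed point, or the origin of a listed thing).
The state is a dict: "t": time; "joints": joint angles; "qvel": joint speeds; "tau": joint torques, N m; "eef_pos": TCP position; "tcp_rot": TCP orientation; "ft_force": force on the tool from outside, world axes, zero at the start; "moment": the same for the moment, N m; "opening": opening from 0.0 (shut) to 1.0 (fully open).
Only numpy, scipy, OpenCV 4.12 (cv2) and the standard library are available. Lean on these libraries where they do the work, as an engineer would, in place of code of your own. Each camera call takes 0.05 s, during which the arm holds its last target.

## Working session

There is one attempt and no reset: what is moved stays moved. The work goes in short steps, Python scripts to look and compute and a tool call to move; the robot and the scene stay as the last step left them, time stands still between calls to the robot, and variables do not carry over. Pictures are saved under pics/ and viewed, and the job is handed in when it is done.

Besides the shell and the picture viewer there is one more tool, called after "Request:" as name(argument=value, ...), one argument or row to a line, values as JSON. arm_command: Moves the arm, as the interface text tells. Its arguments: {"type":"object","properties":{"motion":{"type":"array","items":{"type":"number"}}},"required":["motion"]}

```bash
ls; mkdir -p pics; cat > h.py <<'E'
from cell import env
import numpy as np, cv2
def snap(n):
    p,d=env.read_camera(n); return p,d
def world(cam,u,v,z):
    c=env.calibration(cam);T=np.array(c["cam_to_world"])
    return (T@np.array([(u-c["cx"])/c["fx"]*z,(v-c["cy"])/c["fy"]*z,z,1]))[:3]
def cloud(cam,d):
    c=env.calibration(cam);T=np.array(c["cam_to_world"])
    v,u=np.mgrid[:420,:560]
    P=np.stack([(u-c["cx"])/c["fx"]*d,(v-c["cy"])/c["fy"]*d,d],-1)
    return P@T[:3,:3].T+T[:3,3]
E
python3 - <<'E'
from h import *
print(env.state())
for n in("scene","top"):
    p,d=snap(n); cv2.imwrite(f"pics/{n}0.png",cv2.cvtColor(p,cv2.COLOR_RGB2BGR)); np.save(f"{n}0.npy",d); np.save(f"{n}0p.npy",p)
    c=env.calibration(n);print(c)
    for l in["carrier","carrier_grip","carrier_bar","hook_seat","scale","plain_tray"]:
        for r in env.spot_point(n,l): print(n,l,np.round(r["location"],1),round(r["confidence"],2))
E
```

```text
pics
{'t': 0.0, 'joints': array([-1.40363675e+00,  4.91565279e-01,  1.55946777e+00,  1.50990024e-05,
        1.09171686e+00, -1.05603982e-01]), 'qvel': array([ 0.0007195 , -0.00076725, -0.0003762 ,  0.00084714,  0.00032216,
        0.0001621 ]), 'tau': array([ 3.70877038e-03, -6.12638569e+01, -2.58181143e+01,  6.93515246e-02,
        4.82128188e-02, -1.08499835e-04]), 'eef_pos': array([ 168.35113127, -601.63230428,  214.05189501]), 'tcp_rot': array([-3.14145735e+00,  1.14939618e-03, -1.29803966e+00]), 'ft_force': array([-0.37413297, -0.50742602, -0.05623718]), 'moment': array([ 0.01348858, -0.07879174, -0.04016501]), 'opening': 0.9955717576427482}
{'fx': 403.782690383505, 'fy': 403.782690383505, 'cx': 284.14100583722455, 'cy': 212.2308996419128, 'cam_to_world': array([[ 6.31354772e-01,  6.12334643e-01, -4.75854428e-01,
         1.06530276e+03],
       [ 7.75492377e-01, -4.97214112e-01,  3.89088292e-01,
        -5.15597130e+02],
       [ 1.65070323e-03, -6.14674232e-01, -7.88779351e-01,
         1.07649922e+03],
       [ 0.00000000e+00,  0.00000000e+00,  0.00000000e+00,
         1.000
[... 662 characters left out ...]
-01, -1.87003133e-03, -2.05223479e-02,
        -4.71115720e+01],
       [ 2.05744698e-02, -3.43284270e-02, -9.99198804e-01,
         1.29916344e+03],
       [ 0.00000000e+00,  0.00000000e+00,  0.00000000e+00,
         1.00000000e+00]])}
top carrier [358.3 287. ] 0.8
top carrier [301.2 172. ] 0.71
top carrier [342.1 223.3] 0.6
top carrier [231.5 269.8] 0.57
top carrier_grip [302.3 167.8] 0.81
top carrier_grip [368.8 299.8] 0.77
top carrier_grip [226.1 275.1] 0.74
top carrier_bar [301.5 169. ] 0.9
top carrier_bar [366.4 294.4] 0.81
top carrier_bar [189.  195.5] 0.66
top carrier_bar [228.3 277. ] 0.63
top hook_seat [188.6 191.5] 0.96
top scale [162.3 183.4] 0.97
top plain_tray [341.  226.9] 0.7
```

View pics/scene0.png

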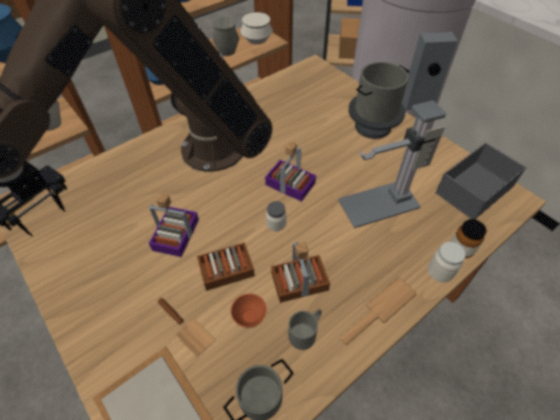

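View pics/top0.png

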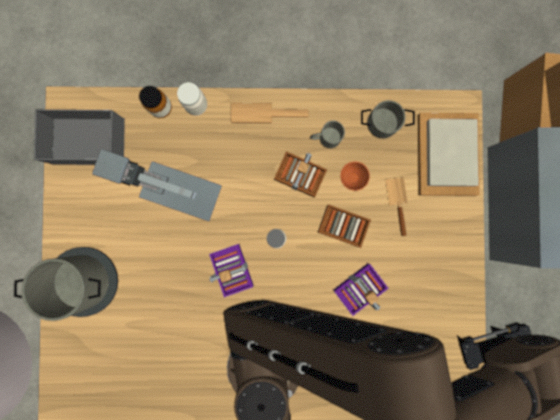

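Candidates for the carrier:
- Brown wooden with uprights and grip: top (301,172), scene (302,275). This is the one I choose.
- Purple look-alikes: top (231,270) and (360,290), scene (291,180) and (175,232).
- Plain tray with no grip: top (343,226), scene (226,266).

Next is a close crop and the measurements.

```bash
python3 - <<'E'
from h import *
p=np.load("scene0p.npy");q=np.load("top0p.npy")
a=cv2.resize(p[225:315,255:355],None,fx=4,fy=4,interpolation=cv2.INTER_CUBIC)
b=cv2.resize(q[130:220,255:355],None,fx=4,fy=4,interpolation=cv2.INTER_CUBIC)
c=cv2.resize(p[100:230,330:430],None,fx=4,fy=4,interpolation=cv2.INTER_CUBIC)[:360]
d=cv2.resize(q[140:230,130:230],None,fx=4,fy=4,interpolation=cv2.INTER_CUBIC)
cv2.imwrite("pics/crop0.png",cv2.cvtColor(np.vstack([np.hstack([a,b]),np.hstack([cv2.resize(p[120:210,335:435],(400,360),interpolation=cv2.INTER_CUBIC),d])])[:, :],cv2.COLOR_RGB2BGR)[:,:] if 0 else cv2.resize(cv2.cvtColor(np.vstack([np.hstack([a,b]),np.hstack([cv2.resize(p[120:210,335:435],(400,360),interpolation=cv2.INTER_CUBIC),d])]),cv2.COLOR_RGB2BGR),(660,594)))
for n in("scene","top"):
    dd=np.load(f"{n}0.npy");P=cloud(n,dd).reshape(-1,3)
    Pi=P.reshape(420,560,3)
    if n=="top": pts=[(305,161),(302,167),(301,172),(189,192),(180,188),(130,172),(343,226),(330,133),(355,175)]
    else: pts=[(301,251),(301,255),(366,155),(380,150),(370,153),(405,200),(226,266)]
    for u,v in pts: print(n,u,v,np.round(Pi[v,u],0))
E
```

```text
scene 301 251 [ 658. -126.  193.]
scene 301 255 [ 659. -126.  175.]
scene 366 155 [559. 203. 260.]
scene 380 150 [581. 234. 276.]
scene 370 153 [562. 215. 262.]
scene 405 200 [648. 354.  24.]
scene 226 266 [ 493. -267.   50.]
top 305 161 [ 673. -127.  134.]
top 302 167 [ 646. -114.  192.]
top 301 172 [ 632. -111.  186.]
top 189 192 [566. 197. 259.]
top 180 188 [575. 217. 277.]
top 130 172 [613. 341. 301.]
top 343 226 [ 475. -258.   43.]
top 330 133 [ 793. -221.    5.]
top 355 175 [ 649. -306.    5.]
```

View pics/crop0.png

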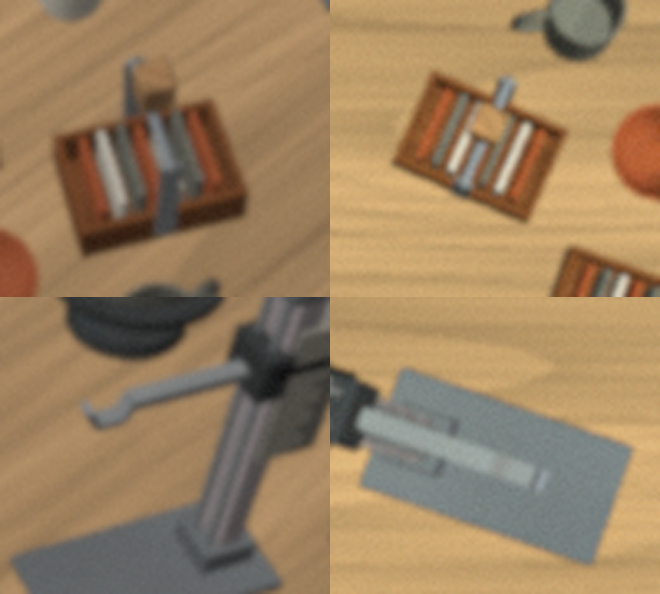

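Confirmed: the brown carrier with uprights and a pale grip shows in the crop (grip at top ≈ (302,167)). It is already nearly parallel to the hook arm. Next are precise fits in both views.

```bash
python3 - <<'E'
from h import *
for n in("scene","top"):
    P=cloud(n,np.load(f"{n}0.npy")); C=np.load(f"{n}0p.npy").astype(int)
    X,Y,Z=P[...,0],P[...,1],P[...,2]
    near=np.hypot(X-645,Y+118)<110
    m=near&(Z>150)&(Z<205)
    print(n,"grip n",m.sum(),"med",np.round(np.median(P[m],0),1))
    t=near&(Z>183)&(Z<205); print(" top",t.sum(),np.round(np.median(P[t],0),1), "rect",cv2.minAreaRect(P[t][:,:2].astype(np.float32)))
    m=near&(Z>12)&(Z<75); r=cv2.minAreaRect(P[m][:,:2].astype(np.float32)); print(" tray",m.sum(),r)
    m=near&(Z>105)&(Z<150); print(" bar/upr",m.sum(),np.round(np.median(P[m],0),1)); 
    c=np.cov(P[m][:,:2].T);w,v=np.linalg.eigh(c);print("   dir",np.degrees(np.arctan2(v[1,1],v[0,1])))
    # hook
    m=(np.hypot(X-590,Y-250)<95)&(Z>235)&(Z<320)
    Q=P[m]; c=np.cov(Q[:,:2].T);w,v=np.linalg.eigh(c);d=v[:,1]*np.sign(v[1,1]);
    print(" hook",len(Q),"dir",np.degrees(np.arctan2(d[1],d[0])),"mean",Q.mean(0).round(1), 'sd',np.sqrt(w))
    s=(Q[:,:2]-Q[:,:2].mean(0))@d; o=np.argsort(s)
    for ch in np.array_split(o,14): print("   s %.0f"%s[ch].mean(), P[m][ch].mean(0).round(1),"zr",Q[ch][:,2].min().round(),Q[ch][:,2].max().round())
    # base plate
    m=(Z>7)&(Z<22)&(np.hypot(X-580,Y-260)<200)&(abs(C[...,0]-C[...,2])<40)
    print(" base",m.sum(),cv2.minAreaRect(P[m][:,:2].astype(np.float32)))
    for l,dep in(("carrier_grip",172),("carrier_bar",130),("hook_seat",265)):
        for r in env.spot_point(n,l) if 0 else []: pass
E
```

```text
scene grip n 182 med [ 655.1 -119.4  186. ]
 top 107 [ 649.8 -115.8  188. ] rect ((649.7666625976562, -116.01394653320312), (28.796213150024414, 28.97157859802246), 63.11650848388672)
 tray 1577 ((649.3372802734375, -115.25321197509766), (150.5431671142578, 110.6696548461914), 66.45640563964844)
 bar/upr 129 [ 678.8 -128.3  131.8]
   dir 158.11910504235118
 hook 608 dir 68.76222291598903 mean [597.  285.5 278.3] sd [11.94002536 53.13023593]
   s -102 [562.5 189.9 265. ] zr 254.0 278.0
   s -79 [568.3 212.2 261.9] zr 253.0 274.0
   s -65 [573.7 224.6 273.7] zr 259.0 280.0
   s -47 [580.1 242.  275.2] zr 267.0 280.0
   s -27 [586.6 260.8 274.9] zr 264.0 279.0
   s -7 [593.2 279.1 275.4] zr 265.0 279.0
   s 12 [599.6 297.8 275.1] zr 266.0 279.0
   s 33 [604.8 317.5 275.9] zr 266.0 291.0
   s 43 [600.1 330.6 284.9] zr 257.0 302.0
   s 45 [612.  327.5 282.3] zr 256.0 304.0
   s 46 [614.3 327.8 279.8] zr 253.0 306.0
   s 48 [623.  326.5 287. ] zr 253.0 304.0
   s 52 [617.6 333.4 291.7] zr 239.0 317.0
   s 56 [625.  334.8 293.9] zr 236.0 320.0
 base 1855 ((593.585205078125, 287.484069824218
[... 528 characters left out ...]
.7 266.6] zr 254.0 280.0
   s -80 [564.1 209.  261.3] zr 257.0 269.0
   s -65 [568.7 223.4 275.3] zr 265.0 281.0
   s -47 [574.7 240.2 276.6] zr 272.0 282.0
   s -29 [581.  257.2 276.9] zr 273.0 280.0
   s -10 [586.6 275.2 276.6] zr 273.0 280.0
   s 9 [592.9 293.  276.5] zr 273.0 280.0
   s 27 [598.5 310.1 276.8] zr 272.0 283.0
   s 43 [604.9 324.7 280.6] zr 260.0 305.0
   s 46 [602.1 329.1 281.1] zr 255.0 303.0
   s 47 [606.3 328.4 280.7] zr 254.0 304.0
   s 49 [607.7 329.9 294.7] zr 256.0 305.0
   s 54 [605.4 335.9 302.6] zr 299.0 318.0
   s 58 [616.8 336.9 302.5] zr 286.0 319.0
 base 2179 ((591.7196044921875, 286.14105224609375), (249.1104736328125, 127.25849151611328), 70.85231018066406)
```

```bash
python3 - <<'E'
from h import *
th=np.radians(71.0);d=np.array([np.cos(th),np.sin(th)]);nrm=np.array([-d[1],d[0]])
for n,o in(("scene",(568,211)),("top",(564,209))):
    P=cloud(n,np.load(f"{n}0.npy"))
    Q=P[(np.hypot(P[...,0]-o[0],P[...,1]-o[1])<75)&(P[...,2]>245)&(P[...,2]<300)]
    s=(Q[:,:2]-o)@d;e=(Q[:,:2]-o)@nrm
    print(n)
    for a in range(-36,70,4):
        k=(s>=a)&(s<a+4)
        if k.sum(): print(a+2,k.sum(),"z",Q[k,2].min().round(),np.median(Q[k,2]).round(1),Q[k,2].max().round(),"e",e[k].min().round(1),np.median(e[k]).round(1),e[k].max().round(1))
    print(cv2.minAreaRect(Q[(s<60)][:,:2].astype(np.float32)))
    if 1:
        env.read_camera(n)
        for l in("hook_seat","carrier_bar","carrier_grip"):
            print(l,[(np.round(r["location"],1),round(r["confidence"],2),world(n,*r["location"],0)[:0]) for r in env.spot_point(n,l)])
        c=env.calibration(n);T=np.array(c["cam_to_world"])
        def atz(uv,z):
            ray=T[:3,:3]@np.array([(uv[0]-c["cx"])/c["fx"],(uv[1]-c["cy"])/c["fy"],1]);return (T[:3,3]+ray*(z-T[2,3])/ray[2]).round(1)
        for l,z in(("hook_seat",265),("carrier_bar",130),("carrier_grip",172)):
            for r in env.spot_point(n,l): print(l,r["location"],atz(r["location"],z),round(r["confidence"],2))
print(env.state()["t"])
E
```

```text
scene
-34 1 z 275.0 275.0 275.0 e -7.4 -7.4 -7.4
-30 14 z 264.0 273.8 278.0 e -7.5 -0.4 10.4
-26 8 z 257.0 264.3 276.0 e -7.9 -5.1 11.3
-22 2 z 258.0 261.3 265.0 e -10.0 -9.2 -8.4
-18 6 z 254.0 259.0 263.0 e -7.3 -6.5 4.7
-14 7 z 255.0 259.7 262.0 e -8.7 -1.6 7.4
-10 6 z 254.0 259.5 262.0 e -6.1 0.3 7.6
-6 8 z 253.0 258.4 261.0 e -6.6 -0.2 8.9
-2 7 z 256.0 259.2 261.0 e -8.0 -5.1 8.9
2 14 z 257.0 260.8 266.0 e -10.5 3.4 12.5
6 15 z 257.0 266.7 274.0 e -8.4 -0.8 9.0
10 16 z 259.0 272.2 279.0 e -9.2 -0.5 9.4
14 10 z 269.0 275.3 278.0 e -8.3 -5.4 8.1
18 9 z 274.0 276.8 280.0 e -8.8 1.0 9.3
22 10 z 261.0 275.3 279.0 e -9.2 -2.3 6.8
26 11 z 267.0 275.6 280.0 e -8.5 -6.8 11.0
30 6 z 271.0 276.5 279.0 e -9.1 -0.8 4.4
34 11 z 268.0 276.7 278.0 e -8.4 -3.2 9.8
38 7 z 268.0 276.7 277.0 e -8.7 -4.9 4.0
42 9 z 270.0 276.1 278.0 e -7.4 -1.6 10.0
46 9 z 268.0 274.6 277.0 e -9.4 -5.6 11.1
50 9 z 270.0 276.2 279.0 e -9.9 -2.7 9.1
54 8 z 264.0 274.6 278.0 e -9.9 -4.3 10.0
58 10 z 270.0 276.7 278.0 e -9.8 -2.9 9.7
62 12 z 265.0 276.3 279.0 e -10.0 -2.8 8.8
66 4 z 274.0 276.9 278.0 e -7.4 -5.1 3.4
70 1
[... 2249 characters left out ...]
[], dtype=float64)), (array([365.6, 295. ]), 0.87, array([], dtype=float64)), (array([302.3, 170.2]), 0.75, array([], dtype=float64))]
carrier_grip [(array([304.2, 164. ]), 0.74, array([], dtype=float64)), (array([370.8, 295.1]), 0.64, array([], dtype=float64)), (array([225.2, 274.6]), 0.55, array([], dtype=float64))]
hook_seat [189.5, 193.8] [560.2 194.4 265. ] 0.87
carrier_bar [225.6, 275.6] [323.5 114.5 130. ] 0.93
carrier_bar [365.6, 295.0] [ 263.9 -311.8  130. ] 0.87
carrier_bar [302.3, 170.2] [ 645.7 -118.5  130. ] 0.75
carrier_grip [304.2, 164.0] [ 657.9 -121.6  172. ] 0.74
carrier_grip [370.8, 295.1] [ 271.  -317.6  172. ] 0.64
carrier_grip [225.2, 274.6] [331.6 109.9 172. ] 0.55
1.4
```

```bash
cat >> h.py <<'E'
def shift(tgt,yaw_deg,frm=None,frm_yaw=None):
    """tool-frame shift and rz (deg) from pose frm (default measured) to tgt, tool down"""
    s=env.state()
    p=np.array(s["eef_pos"] if frm is None else frm,float); y=s["tcp_rot"][2] if frm_yaw is None else np.radians(frm_yaw)
    R=np.array([[np.cos(y),np.sin(y),0],[np.sin(y),-np.cos(y),0],[0,0,-1]])
    dy=(yaw_deg-np.degrees(y)+180)%360-180
    return (R.T@(np.array(tgt)-p)).round(1), round(-dy,2)
def st():
    s=env.state();print("t",round(s["t"],2),"p",s["eef_pos"].round(1),"rpy",np.degrees(s["tcp_rot"]).round(2),"F",s["ft_force"].round(2),"M",s["moment"].round(3),"open",round(s["opening"],3))
E
python3 -c "
from h import *
st();print(shift((647.8,-115.8,235),-23.7,(168.416,-601.899,214.661),np.degrees(-1.298)))"
```

```text
t 1.4 p [ 168.4 -601.9  214.7] rpy [ 1.800e+02 -1.000e-02 -7.437e+01] F [0.74 0.65 0.45] M [0.003 0.002 0.018] open 0.999
(array([-339. , -592.6,  -20.3]), np.float64(-50.67))
```

Request:
arm_command(
  motion=[1,-17,-30,-20,0,0,-3,1,-51,-89,-20,0,0,-8,1,-76,-133,-20,0,0,-12,1,-102,-178,-20,0,0,-16,1,-127,-222,-20,0,0,-20,1,-152,-266,-20,0,0,-24,1,-178,-311,-20,0,0,-28,1,-203,-355,-20,0,0,-32,1,-228,-400,-20,0,0,-36,1,-254,-444,-20,0,0,-40,1,-279,-488,-20,0,0,-44,1,-305,-533,-20,0,0,-48,1,-325,-568,-20,0,0,-50,1,-335,-586,-20,0,0,-50.7,1,-339,-592.6,-20.3,0,0,-50.7,1,-339,-592.6,-20.3,0,0,-50.7,1,-339,-592.6,-20.3,0,0,-50.7,1,-339,-592.6,-20.3,0,0,-50.7],
)

```text
t: 3.2
eef_pos: [647.0, -116.9, 235.1]
tcp_rot: [3.141, -0.0, -0.415]
ft_force: [-0.9, -0.1, -0.3]
opening: 1.001
```

```bash
python3 - <<'E'
from h import *
st()
F=[]
for n in("top","scene","top","scene","top","scene"):
    p,d=snap(n); F.append(env.state()["ft_force"])
    if len(F)<3: cv2.imwrite(f"pics/{n}1.png",cv2.cvtColor(p,cv2.COLOR_RGB2BGR)); np.save(f"{n}1.npy",d)
print(np.round(F,2).tolist(),np.mean(F,0))
st()
p1=cv2.imread("pics/top1.png");p2=cv2.imread("pics/scene1.png")
cv2.imwrite("pics/c1.png",np.hstack([cv2.resize(p1[100:220,230:370],(400,343),interpolation=3),cv2.resize(p2[180:300,235:375],(400,343),interpolation=3)]))
E
```

```text
t 3.2 p [ 647.  -116.9  235.1] rpy [179.99  -0.   -23.75] F [-0.92 -0.11 -0.3 ] M [-0.031 -0.006  0.001] open 1.001
[[-0.44, -0.17, 0.36], [-0.35, 0.98, 0.83], [0.34, -0.55, 0.66], [-0.53, 0.26, -1.14], [0.07, 0.3, -0.04], [1.06, 0.99, -0.35]] [0.02636685 0.30010073 0.05256528]
t 3.5 p [ 647.6 -116.3  235.1] rpy [ 1.800e+02 -1.000e-02 -2.371e+01] F [ 1.06  0.99 -0.35] M [-0.024 -0.088 -0.001] open 0.998
```

View pics/c1.png

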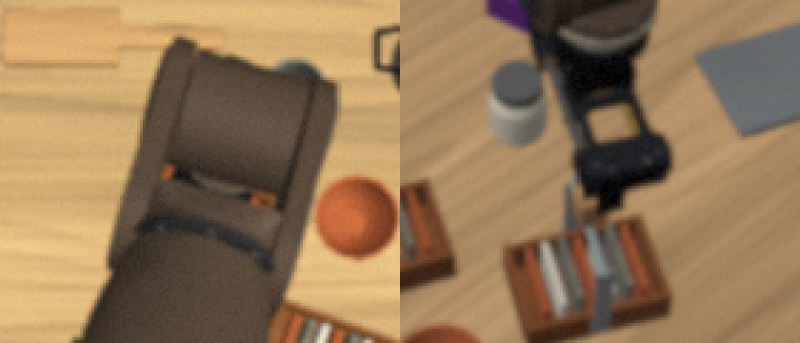

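The scene crop shows the open gripper straddling the pale grip at about (300,250), so I descend and close.

Request:
arm_command(
  motion=[1,0,0,15,0,0,0,1,0,0,35,0,0,0,1,0,0,55,0,0,0,1,0,0,70,0,0,0,1,0,0,77,0,0,0,1,0,0,80,0,0,0,1,0,0,80,0,0,0,1,0,0,80,0,0,0],
)

```text
t: 4.3
eef_pos: [648.1, -115.9, 155.7]
tcp_rot: [-3.141, -0.001, -0.413]
ft_force: [0.0, -1.2, 0.4]
opening: 0.997
```

```bash
python3 - <<'E'
from h import *
st()
p,d=snap("scene");st()
cv2.imwrite("pics/c2.png",cv2.resize(cv2.cvtColor(p[180:300,235:375],cv2.COLOR_RGB2BGR),(700,600),interpolation=3))
E
```

```text
t 4.3 p [ 648.1 -115.9  155.7] rpy [-1.7999e+02 -7.0000e-02 -2.3670e+01] F [ 0.04 -1.16  0.4 ] M [-0.008 -0.074 -0.026] open 0.997
t 4.35 p [ 648.1 -115.9  155.7] rpy [-1.7999e+02 -7.0000e-02 -2.3670e+01] F [ 0.5  -0.61  0.17] M [ 0.002 -0.074  0.042] open 1.001
```

View pics/c2.png

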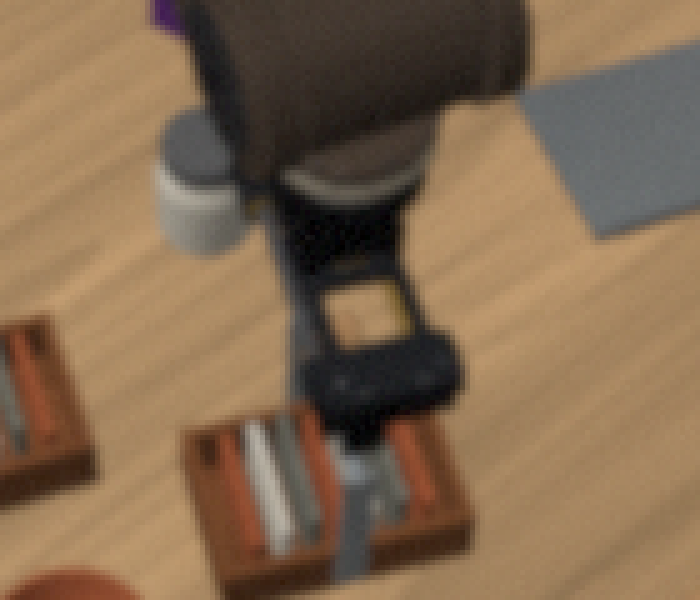

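The gripper sits over the grip, with the finger above the upright at about (350,440) in the crop. Closing.

Request:
arm_command(
  motion=[0.2,0,0,0,0,0,0,-0.2,0,0,0,0,0,0,-0.35,0,0,0,0,0,0,-0.6,0,0,0,0,0,0,-1,0,0,0,0,0,0,-1,0,0,0,0,0,0,-1,0,0,0,0,0,0,-1,0,0,0,0,0,0],
)

```text
t: 5.15
eef_pos: [647.8, -115.8, 154.9]
tcp_rot: [3.142, -0.0, -0.413]
ft_force: [-0.2, 0.5, -0.6]
opening: 0.382
```

```bash
python3 -c "
from h import *
st()"
```

```text
t 5.15 p [ 647.8 -115.8  154.9] rpy [180.    -0.   -23.67] F [-0.24  0.5  -0.59] M [-0.021 -0.085  0.077] open 0.382
```

Request:
arm_command(
  motion=[-1,0,0,0,0,0,0,-1,0,0,0,0,0,0,-1,0,0,0,0,0,0,-1,0,0,0,0,0,0],
)

```text
t: 5.55
eef_pos: [647.7, -115.8, 154.9]
tcp_rot: [3.141, 0.0, -0.413]
ft_force: [-0.3, 0.1, -1.7]
opening: 0.317
```

Gripped at 30 mm. Lift.

Request:
arm_command(
  motion=[-1,0,0,-2,0,0,0,-1,0,0,-5,0,0,0,-1,0,0,-10,0,0,0,-1,0,0,-18,0,0,0,-1,0,0,-30,0,0,0,-1,0,0,-45,0,0,0,-1,0,0,-62,0,0,0,-1,0,0,-80,0,0,0,-1,0,0,-98,0,0,0,-1,0,0,-115,0,0,0,-1,0,0,-132,0,0,0,-1,0,0,-147,0,0,0,-1,0,0,-158,0,0,0,-1,0,0,-166,0,0,0,-1,0,0,-170,0,0,0,-1,0,0,-170,0,0,0,-1,0,0,-170,0,0,0,-1,0,0,-170,0,0,0],
)

```text
t: 7.35
eef_pos: [647.6, -115.7, 324.2]
tcp_rot: [3.141, 0.001, -0.413]
ft_force: [-0.6, 0.0, -2.8]
opening: 0.316
```

```bash
python3 - <<'E'
from h import *
st();F=[];M=[]
for i in range(12):
    p,d=snap("scene" if i%2 else "top"); s=env.state();F.append(s["ft_force"]);M.append(s["moment"])
    if i<2:
        n="scene" if i%2 else "top"
        np.save(f"{n}3.npy",d);cv2.imwrite(f"pics/{n}3.png",cv2.cvtColor(p,cv2.COLOR_RGB2BGR))
print(np.mean(F,0),np.std(F,0),np.mean(M,0));st()
# shift to pre-hook and final
d=np.array([np.cos(np.radians(71)),np.sin(np.radians(71))])
seat=np.array([647.8-84.3,-115.8+318.6]);print("seat",seat)
s=env.state()["eef_pos"]
for b in(140,0): print(b,seat-b*d,shift((*(seat-b*d),325),-19.0,(647.8,-115.8,325),-23.67))
E
```

```text
t 7.35 p [ 647.6 -115.7  324.2] rpy [ 1.7999e+02  6.0000e-02 -2.3670e+01] F [-0.59  0.   -2.81] M [-0.084 -0.047  0.044] open 0.316
[ 0.09599313 -0.08669559 -3.47612699] [0.51586467 0.56909616 0.47937135] [-0.00462883 -0.08032968 -0.00109045]
t 7.95 p [ 647.8 -115.8  325. ] rpy [ 1.800e+02 -1.000e-02 -2.367e+01] F [ 1.03 -0.35 -3.84] M [-0.032 -0.045 -0.01 ] open 0.313
seat [563.5 202.8]
140 [517.92045838  70.42739942] (array([-193.7, -118.4,    0. ]), np.float64(-4.67))
0 [563.5 202.8] (array([-205.1, -258. ,    0. ]), np.float64(-4.67))
```

View pics/scene3.png

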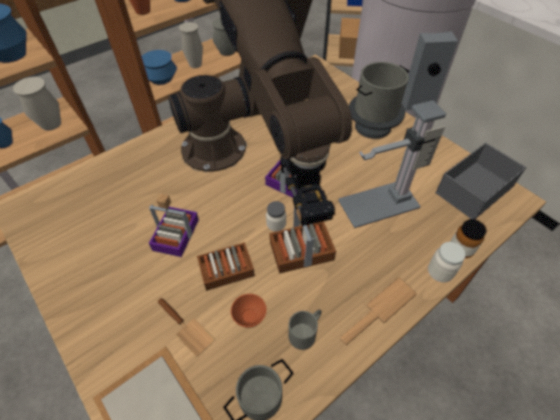

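Load is about 3.5 N and the carrier is upright in the scene view at (302,245). Move to the pre-hook position, 140 mm off the open end.

Request:
arm_command(
  motion=[-1,-3,-2,0,0,0,0,-1,-10,-6,0,0,0,-0.3,-1,-22,-13,0,0,0,-0.6,-1,-38,-23,0,0,0,-1,-57,-35,0,0,0,-1.4,-1,-77,-47,0,0,0,-1.9,-1,-97,-59,0,0,0,-2.3,-1,-117,-71,0,0,0,-2.8,-1,-137,-84,0,0,0,-3.3,-1,-155,-95,0,0,0,-3.7,-1,-171,-104.5,0,0,0,-4.1,-1,-183,-112,0,0,0,-4.4,-1,-190,-116,0,0,0,-4.6,-1,-193.7,-118.4,0,0,0,-4.7,-1,-193.7,-118.4,0,0,0,-4.7,-1,-193.7,-118.4,0,0,0,-4.7],
)

```text
validation failed for argument at $.mo...
```

```bash
python3 - <<'E'
from h import *
st();F=[]
for i in range(12):
    n="scene" if i%2 else "top"
    p,d=snap(n); s=env.state();F.append(s["ft_force"])
    if i>=10:
        np.save(f"{n}4.npy",d);np.save(f"{n}4p.npy",p);cv2.imwrite(f"pics/{n}4.png",cv2.cvtColor(p,cv2.COLOR_RGB2BGR))
print(np.mean(F,0));st()
a=cv2.imread("pics/scene4.png")[120:260,280:420];b=cv2.imread("pics/top4.png")[150:290,140:280]
cv2.imwrite("pics/c4.png",np.hstack([cv2.resize(x,(400,400),interpolation=3) for x in(a,b)]))
E
```

```text
t 7.95 p [ 647.8 -115.8  325. ] rpy [ 1.800e+02 -1.000e-02 -2.367e+01] F [ 1.03 -0.35 -3.84] M [-0.032 -0.045 -0.01 ] open 0.313
[ 0.17487197 -0.12562844 -3.89169844]
t 8.55 p [ 647.8 -115.8  324.9] rpy [180.     0.   -23.67] F [ 1.   -0.94 -3.99] M [-0.001 -0.051 -0.025] open 0.315
```

View pics/c4.png

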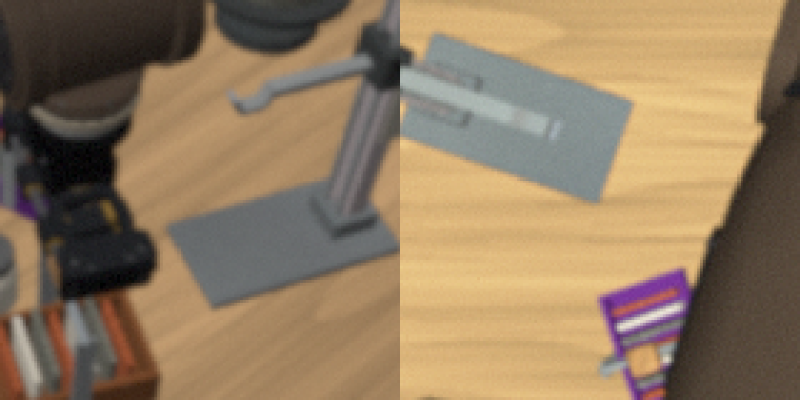

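That call was refused as invalid and the arm did not move. I'll resend it as a shorter call.

Request:
arm_command(
  motion=[-1,-4,-2,0,0,0,0,-1,-14,-8,0,0,0,0,-1,-30,-18,0,0,0,-1,-1,-50,-30,0,0,0,-1,-1,-72,-44,0,0,0,-2,-1,-95,-58,0,0,0,-2,-1,-118,-72,0,0,0,-3,-1,-140,-85,0,0,0,-3.5,-1,-160,-98,0,0,0,-4,-1,-177,-108,0,0,0,-4.5,-1,-188,-115,0,0,0,-4.7,-1,-193.7,-118.4,0,0,0,-4.7,-1,-193.7,-118.4,0,0,0,-4.7,-1,-193.7,-118.4,0,0,0,-4.7],
)

```text
t: 9.95
eef_pos: [518.2, 70.1, 324.8]
tcp_rot: [3.141, -0.0, -0.331]
ft_force: [0.6, 0.5, -4.1]
opening: 0.314
```

```bash
python3 - <<'E'
from h import *
st();F=[]
for i in range(12):
    n="scene" if i%2 else "top"
    p,d=snap(n); s=env.state();F.append(s["ft_force"])
    if i>=10:
        np.save(f"{n}4.npy",d);np.save(f"{n}4p.npy",p);cv2.imwrite(f"pics/{n}4b.png",cv2.cvtColor(p,cv2.COLOR_RGB2BGR))
print(np.mean(F,0));st()
a=cv2.imread("pics/scene4b.png")[100:240,280:420];b=cv2.imread("pics/top4b.png")[150:290,140:280]
cv2.imwrite("pics/c4b.png",np.hstack([cv2.resize(x,(400,400),interpolation=3) for x in(a,b)]))
E
```

```text
t 9.95 p [518.2  70.1 324.8] rpy [ 1.7999e+02 -1.0000e-02 -1.8990e+01] F [ 0.55  0.52 -4.1 ] M [-0.032 -0.099 -0.023] open 0.314
[-0.11117497  0.23707484 -3.50027126]
t 10.55 p [517.9  70.4 324.9] rpy [180.    -0.   -18.98] F [ 0.13 -0.49 -3.48] M [-0.037 -0.073  0.019] open 0.317
```

View pics/c4b.png

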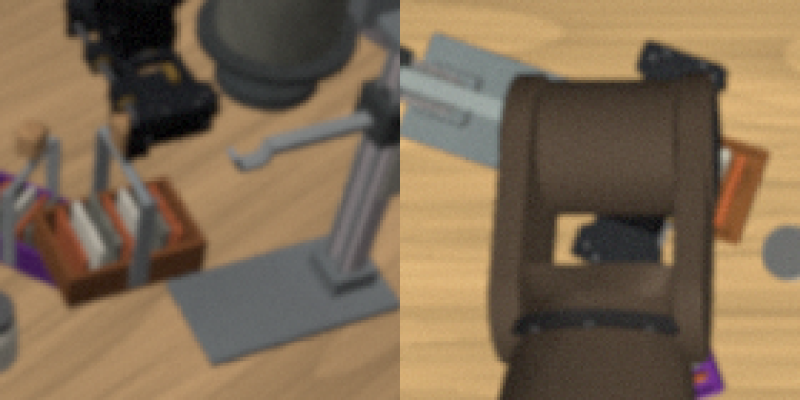

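```bash
python3 - <<'E'
from h import *
P=cloud("scene",np.load("scene4.npy"));C=np.load("scene4p.npy").astype(int)
X,Y,Z=P[...,0],P[...,1],P[...,2]
near=np.hypot(X-518,Y-70)<100
m=near&(Z>172)&(Z<250); print("tray",m.sum(),cv2.minAreaRect(P[m][:,:2].astype(np.float32)))
rim=near&(Z>205)&(Z<222)&(C[...,0]>C[...,2]+35); print("rim",rim.sum(),cv2.minAreaRect(P[rim][:,:2].astype(np.float32)))
ox=np.array([520,70]);d=np.array([np.cos(np.radians(71)),np.sin(np.radians(71))]);nr=np.array([-d[1],d[0]])
b=near&(Z>285)&(Z<315); Q=P[b]; s=(Q[:,:2]-ox)@d;e=(Q[:,:2]-ox)@nr
for a in range(-70,80,10):
    k=(e>=a)&(e<a+10)
    if k.sum(): print(a,k.sum(),s[k].min().round(1),np.median(s[k]).round(1),s[k].max().round(1),np.median(Q[k,2]).round(1),Q[k,2].max().round())
E
```

```text
tray 1822 ((519.6327514648438, 70.27143859863281), (152.84600830078125, 111.29838562011719), 69.63090515136719)
rim 622 ((518.7783813476562, 71.23220825195312), (152.71096801757812, 106.00255584716797), 70.58019256591797)
-60 35 -8.1 0.1 10.1 295.0 307.0
-50 14 -7.4 -1.5 10.7 302.4 306.0
-40 9 -4.7 -1.7 2.8 304.2 306.0
-30 13 -4.1 -1.3 4.4 303.0 308.0
-20 8 -4.5 -0.5 3.1 303.7 307.0
-10 17 -4.2 -1.2 5.4 303.0 312.0
0 3 -3.9 -3.1 -2.3 302.1 304.0
10 5 -4.6 -4.4 -2.4 301.8 303.0
20 3 -4.4 -2.3 -1.3 300.7 302.0
30 5 -4.4 -3.3 -1.4 301.2 304.0
40 10 -8.3 -2.4 2.6 303.2 305.0
50 16 -8.5 -4.2 6.3 299.2 304.0
```

The scene measurement says the seat is 139.8 mm ahead along the hook axis with about 0 mm lateral offset, and the bar axis is at z≈300. Advance 140 mm.

Request:
arm_command(
  motion=[-1,0,-2,0,0,0,0,-1,0,-7,0,0,0,0,-1,0,-15,0,0,0,0,-1,0,-25,0,0,0,0,-1,0,-36,0,0,0,0,-1,0,-48,0,0,0,0,-1,0,-60,0,0,0,0,-1,0,-72,0,0,0,0,-1,0,-84,0,0,0,0,-1,0,-96,0,0,0,0,-1,0,-108,0,0,0,0,-1,0,-119,0,0,0,0,-1,0,-128,0,0,0,0,-1,0,-135,0,0,0,0,-1,0,-139,0,0,0,0,-1,0,-140,0,0,0,0,-1,0,-140,0,0,0,0,-1,0,-140,0,0,0,0],
)

```text
t: 12.35
eef_pos: [563.3, 202.5, 324.9]
tcp_rot: [3.141, -0.0, -0.331]
ft_force: [0.3, -0.5, -3.1]
opening: 0.316
```

```bash
python3 - <<'E'
from h import *
st();F=[]
for i in range(6):
    n="scene"
    p,d=snap(n); s=env.state();F.append(s["ft_force"])
np.save(f"{n}5.npy",d);np.save(f"{n}5p.npy",p);cv2.imwrite(f"pics/{n}5.png",cv2.cvtColor(p,cv2.COLOR_RGB2BGR))
print(np.mean(F,0));st()
a=p[90:210,310:450][...,::-1]
cv2.imwrite("pics/c5.png",cv2.resize(a,(700,600),interpolation=3))
P=cloud("scene",d);X,Y,Z=P[...,0],P[...,1],P[...,2]
near=np.hypot(X-565,Y-202)<100
C=p.astype(int)
rim=near&(Z>205)&(Z<222)&(C[...,0]>C[...,2]+35); print("rim",rim.sum(),cv2.minAreaRect(P[rim][:,:2].astype(np.float32)))
E
```

```text
t 12.35 p [563.3 202.5 324.9] rpy [179.99  -0.   -18.99] F [ 0.31 -0.5  -3.08] M [-0.035 -0.071 -0.005] open 0.316
[ 0.14114664  0.18631357 -3.71471516]
t 12.65 p [563.4 202.7 324.9] rpy [ 1.800e+02 -1.000e-02 -1.898e+01] F [-0.26  0.85 -3.56] M [-0.019 -0.1   -0.008] open 0.314
rim 524 ((566.6649780273438, 202.267822265625), (154.67544555664062, 103.11593627929688), 68.81298065185547)
```

View pics/c5.png

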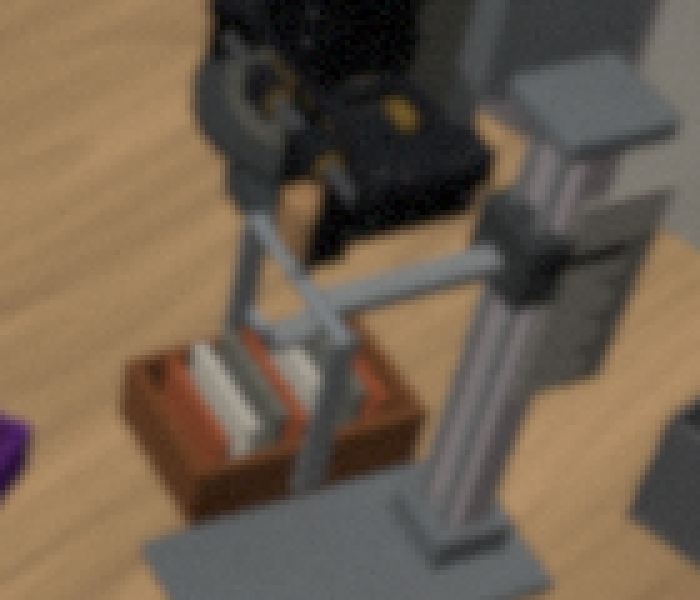

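The bar is above the trough in the crop, with the hook arm running under the bar and over the tiles. Lower to about 7 mm above the expected contact.

Request:
arm_command(
  motion=[-1,0,0,2,0,0,0,-1,0,0,5,0,0,0,-1,0,0,9,0,0,0,-1,0,0,13,0,0,0,-1,0,0,17,0,0,0,-1,0,0,21,0,0,0,-1,0,0,25,0,0,0,-1,0,0,27,0,0,0,-1,0,0,28,0,0,0,-1,0,0,28,0,0,0,-1,0,0,28,0,0,0],
)

```text
t: 13.75
eef_pos: [563.5, 202.9, 297.1]
tcp_rot: [-3.141, -0.0, -0.331]
ft_force: [0.8, -1.0, -3.8]
opening: 0.314
```

```bash
python3 - <<'E'
from h import *
st();F=[]
for i in range(10):
    p,d=snap("scene"); s=env.state();F.append(s["ft_force"])
print(np.mean(F,0));st()
np.save("scene6.npy",d)
cv2.imwrite("pics/c6.png",cv2.resize(p[90:210,310:450][...,::-1],(700,600),interpolation=3))
E
```

```text
t 13.75 p [563.5 202.9 297.1] rpy [-1.7999e+02 -2.0000e-02 -1.8970e+01] F [ 0.76 -1.04 -3.76] M [-0.046 -0.04   0.029] open 0.314
[-0.14811264  0.04849389 -3.70024164]
t 14.25 p [563.4 202.8 296.9] rpy [180.    -0.   -18.97] F [ 0.4   0.19 -3.49] M [-0.029 -0.112  0.033] open 0.312
```

View pics/c6.png

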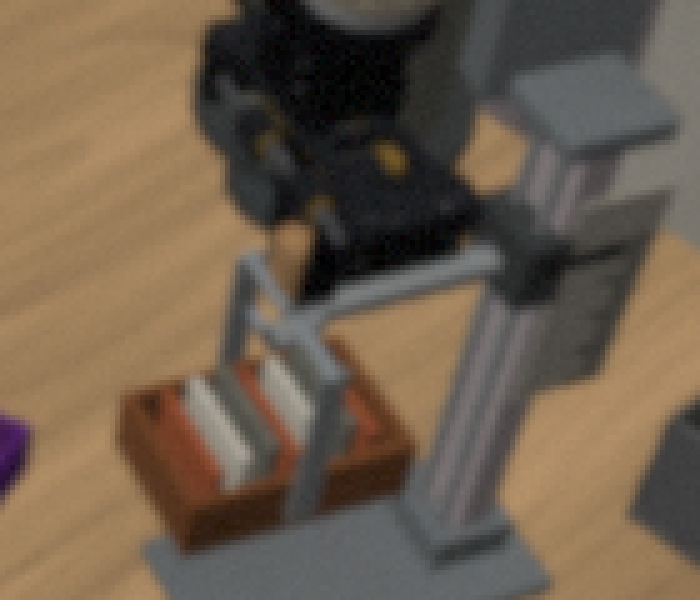

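The bar is entering the trough (crop ≈ (300,320)) with no contact yet, and the load is still about 3.7 N. Creep down at 15 mm/s.

Request:
arm_command(
  motion=[-1,0,0,0.7,0,0,0,-1,0,0,2,0,0,0,-1,0,0,3.5,0,0,0,-1,0,0,5,0,0,0,-1,0,0,6.2,0,0,0,-1,0,0,7.4,0,0,0,-1,0,0,8.8,0,0,0,-1,0,0,10.3,0,0,0,-1,0,0,11.8,0,0,0,-1,0,0,13.3,0,0,0,-1,0,0,14.8,0,0,0,-1,0,0,16.3,0,0,0,-1,0,0,17.8,0,0,0,-1,0,0,19.3,0,0,0,-1,0,0,20.8,0,0,0,-1,0,0,22.3,0,0,0,-1,0,0,23.5,0,0,0,-1,0,0,24.4,0,0,0,-1,0,0,24.9,0,0,0,-1,0,0,25,0,0,0],
)

```text
t: 16.25
eef_pos: [563.4, 202.9, 271.9]
tcp_rot: [3.142, -0.0, -0.331]
ft_force: [-0.5, -0.2, -1.1]
opening: 0.314
```

```bash
python3 - <<'E'
from h import *
st();F=[];M=[]
for i in range(30):
    p,d=snap("scene"); s=env.state();F.append(s["ft_force"]);M.append(s["moment"])
print(np.mean(F,0),np.std(F,0),np.mean(M,0));st()
np.save("scene7.npy",d)
cv2.imwrite("pics/c7.png",cv2.resize(p[90:210,310:450][...,::-1],(700,600),interpolation=3))
for f in("scene6","scene7"):
    P=cloud("scene",np.load(f+".npy"));X,Y,Z=P[...,0],P[...,1],P[...,2]
    dd=np.array([np.cos(np.radians(71)),np.sin(np.radians(71))])
    s=(X-565)*dd[0]+(Y-202.5)*dd[1]; e=-(X-565)*dd[1]+(Y-202.5)*dd[0]
    m=(s>50)&(s<105)&(abs(e)<7)&(Z>150)&(Z<300);print(f,m.sum(),np.percentile(Z[m],[25,50,75,90]).round(1))
E
```

```text
t 16.25 p [563.4 202.9 271.9] rpy [ 1.800e+02 -1.000e-02 -1.897e+01] F [-0.55 -0.17 -1.11] M [-0.079  0.079 -0.029] open 0.314
[-0.55974867 -0.07901793 -1.46954763] [0.31495727 0.49884524 0.48042255] [-0.04407519  0.02944887  0.00159961]
t 17.75 p [563.4 202.8 271.9] rpy [180.    -0.   -18.97] F [-0.73  0.26 -1.06] M [-0.036 -0.004  0.018] open 0.31
scene6 96 [267.5 275.6 277.2 278.3]
scene7 54 [163.2 253.  258.1 259.7]
```

View pics/c7.png

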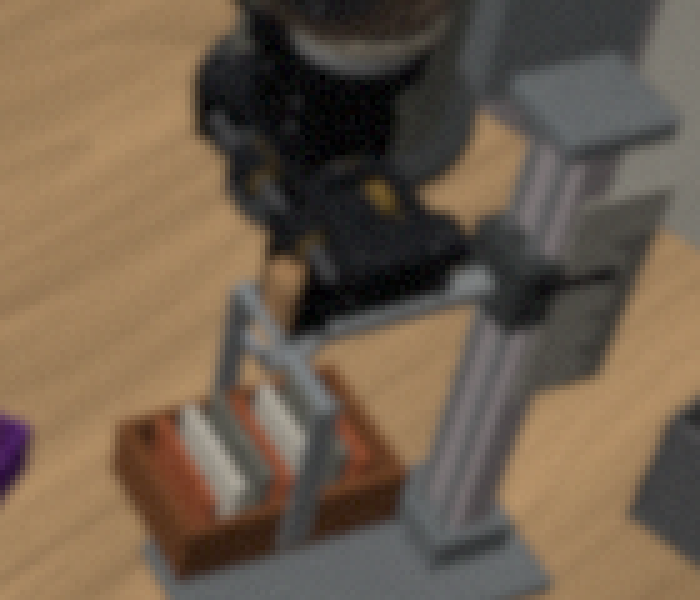

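The hook is down about 18 mm and 1.47 N is still in my hand (0.3 + 1.85 + 1.47 ≈ W, so it is consistent). Another ~14.5 mm, creeping.

Request:
arm_command(
  motion=[-1,0,0,0.4,0,0,0,-1,0,0,1.2,0,0,0,-1,0,0,2.2,0,0,0,-1,0,0,3.3,0,0,0,-1,0,0,4.4,0,0,0,-1,0,0,5.5,0,0,0,-1,0,0,6.6,0,0,0,-1,0,0,7.7,0,0,0,-1,0,0,8.8,0,0,0,-1,0,0,9.8,0,0,0,-1,0,0,10.8,0,0,0,-1,0,0,11.7,0,0,0,-1,0,0,12.5,0,0,0,-1,0,0,13.2,0,0,0,-1,0,0,13.8,0,0,0,-1,0,0,14.2,0,0,0,-1,0,0,14.4,0,0,0,-1,0,0,14.5,0,0,0,-1,0,0,14.5,0,0,0],
)

```text
t: 19.65
eef_pos: [563.4, 202.8, 257.4]
tcp_rot: [3.141, -0.0, -0.331]
ft_force: [-1.2, 0.7, -0.5]
opening: 0.315
```

```bash
python3 - <<'E'
from h import *
st();F=[];M=[]
for i in range(80):
    p,d=snap("scene"); s=env.state();F.append(s["ft_force"]);M.append(s["moment"])
print(np.mean(F,0),np.std(F,0),np.mean(M,0));st()
np.save("scene8.npy",d)
cv2.imwrite("pics/c8.png",cv2.resize(p[90:210,310:450][...,::-1],(700,600),interpolation=3))
E
```

```text
t 19.65 p [563.4 202.8 257.4] rpy [179.99  -0.   -18.97] F [-1.23  0.69 -0.5 ] M [-0.015  0.095 -0.014] open 0.315
[-0.43234678 -0.05352769 -0.09470757] [0.54202996 0.51706419 0.52344904] [-0.02490856  0.01448641  0.00366647]
t 23.65 p [563.4 202.8 257.4] rpy [180.    -0.   -18.97] F [-0.67 -1.23 -1.33] M [-0.034  0.018  0.018] open 0.314
```

View pics/c8.png

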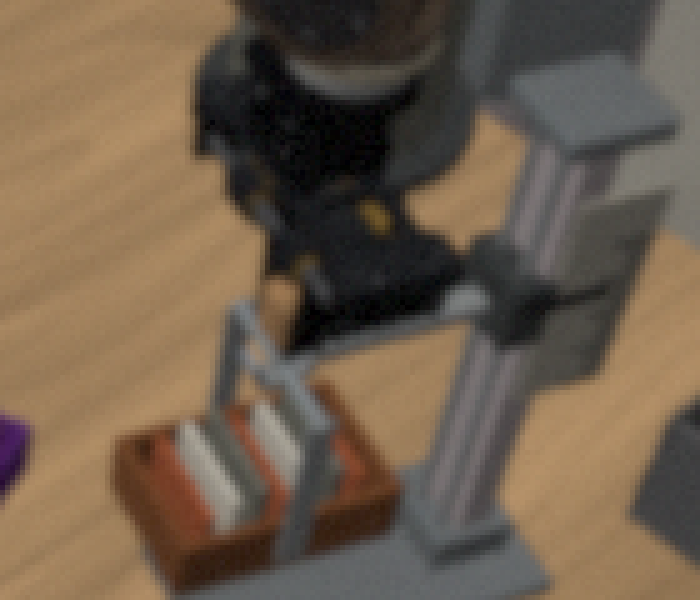

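Only −0.1 N is left in the hand, so about 1 mm more. There is also a slight sideways force of −0.43 N along the bar. I'll ease both with a small move.

Request:
arm_command(
  motion=[-1,-0.1,0,0.2,0,0,0,-1,-0.2,0,0.5,0,0,0,-1,-0.3,0,0.8,0,0,0,-1,-0.4,0,0.9,0,0,0,-1,-0.4,0,0.9,0,0,0,-1,-0.4,0,0.9,0,0,0],
)

```text
t: 24.25
eef_pos: [563.2, 202.9, 256.6]
tcp_rot: [-3.142, -0.0, -0.331]
ft_force: [1.7, -0.7, -0.2]
opening: 0.312
```

```bash
python3 - <<'E'
from h import *
st();F=[];M=[]
for i in range(80):
    p,d=snap("scene"); s=env.state();F.append(s["ft_force"]);M.append(s["moment"])
print(np.mean(F,0),np.std(F,0),np.mean(M,0));st()
E
```

```text
t 24.25 p [563.2 202.9 256.6] rpy [-1.800e+02 -3.000e-02 -1.898e+01] F [ 1.65 -0.68 -0.24] M [-0.189 -0.482  0.036] open 0.312
[ 1.99061344 -0.63367395  0.13397049] [0.51025033 0.5866804  0.54114513] [-0.15659884 -0.52502015  0.00219623]
t 28.25 p [563.  203.  256.5] rpy [179.99  -0.   -18.97] F [ 0.61 -1.58 -0.79] M [-0.089 -0.506 -0.01 ] open 0.313
```

Request:
arm_command(
  motion=[-1,0.1,0,-0.1,0,0,0,-1,0.2,0,-0.3,0,0,0,-1,0.2,0,-0.3,0,0,0,-1,0.2,0,-0.3,0,0,0],
)

```text
t: 28.65
eef_pos: [563.1, 203.0, 256.8]
tcp_rot: [3.141, 0.0, -0.331]
ft_force: [0.6, 0.9, 0.2]
opening: 0.316
```

```bash
python3 - <<'E'
from h import *
st();F=[];M=[]
for i in range(40):
    p,d=snap("scene"); s=env.state();F.append(s["ft_force"]);M.append(s["moment"])
print(np.mean(F,0),np.std(F,0),np.mean(M,0));st()
E
```

```text
t 28.65 p [563.1 203.  256.8] rpy [ 1.7999e+02  2.0000e-02 -1.8970e+01] F [0.58 0.85 0.25] M [ 0.018 -0.254  0.025] open 0.316
[-0.87837588  0.64903227 -0.07691006] [0.73934894 0.52714349 0.48767866] [0.11031219 0.1073137  0.00486653]
t 30.65 p [563.2 202.9 256.8] rpy [ 1.7999e+02  1.0000e-02 -1.8970e+01] F [-1.8   1.35 -0.89] M [0.211 0.315 0.009] open 0.313
```

Request:
arm_command(
  motion=[-1,-0.1,0,0.1,0,0,0,-1,-0.1,0,0.1,0,0,0,-1,-0.1,0,0.1,0,0,0,-1,-0.1,0,0.1,0,0,0,-1,-0.1,0,0.1,0,0,0,-1,-0.1,0,0.1,0,0,0,-1,-0.1,0,0.1,0,0,0,-1,-0.1,0,0.1,0,0,0],
)

```text
t: 31.45
eef_pos: [563.1, 202.9, 256.7]
tcp_rot: [3.141, -0.0, -0.331]
ft_force: [-1.5, 0.0, -0.4]
opening: 0.318
```

```bash
python3 - <<'E'
from h import *
st();F=[];M=[]
for i in range(60):
    p,d=snap("scene"); s=env.state();F.append(s["ft_force"]);M.append(s["moment"])
F=np.array(F);print(F[:30].mean(0),F[30:].mean(0),np.mean(M,0));st()
E
```

```text
t 31.45 p [563.1 202.9 256.7] rpy [ 1.7999e+02 -1.0000e-02 -1.8970e+01] F [-1.53  0.   -0.38] M [ 0.132  0.23  -0.033] open 0.318
[-1.23970289  0.72575795 -0.15037632] [-0.88667862  0.6904146   0.04227096] [ 0.08116698  0.15963965 -0.00078727]
t 34.45 p [563.1 202.9 256.7] rpy [ 1.800e+02 -1.000e-02 -1.897e+01] F [0.2  0.35 0.13] M [0.027 0.137 0.011] open 0.315
```

Request:
arm_command(
  motion=[-1,-0.05,0,0,0,0,0,-1,-0.05,0,0,0,0,0,-1,-0.05,0,0,0,0,0,-1,-0.05,0,0,0,0,0,-1,-0.05,0,0,0,0,0,-1,-0.05,0,0,0,0,0,-1,-0.05,0,0,0,0,0,-1,-0.05,0,0,0,0,0],
)

```text
t: 35.25
eef_pos: [563.1, 202.9, 256.7]
tcp_rot: [3.142, -0.0, -0.331]
ft_force: [0.2, -1.0, 0.0]
opening: 0.313
```

```bash
python3 - <<'E'
from h import *
st();F=[]
for i in range(40):
    p,d=snap("scene"); s=env.state();F.append(s["ft_force"])
F=np.array(F);print(F[:20].mean(0),F[20:].mean(0));st()
np.save("scene9.npy",d);cv2.imwrite("pics/scene9.png",p[...,::-1])
E
```

```text
t 35.25 p [563.1 202.9 256.7] rpy [ 1.800e+02 -1.000e-02 -1.897e+01] F [ 0.2  -0.98  0.03] M [ 0.041 -0.025  0.013] open 0.313
[-0.23007548  0.23212843  0.2260907 ] [0.22990872 0.27065616 0.00982991]
t 37.25 p [563.1 202.9 256.7] rpy [179.99  -0.   -18.97] F [ 0.12  0.42 -0.06] M [ 0.026 -0.117  0.005] open 0.316
```

All forces are now near zero (x, y and z all ≤0.3 N). Release gently.

Request:
arm_command(
  motion=[-0.34,0,0,0,0,0,0,-0.32,0,0,0,0,0,0,-0.3,0,0,0,0,0,0,-0.28,0,0,0,0,0,0,-0.25,0,0,0,0,0,0,-0.2,0,0,0,0,0,0,-0.1,0,0,0,0,0,0,0,0,0,0,0,0,0,0.2,0,0,0,0,0,0,0.4,0,0,0,0,0,0,0.6,0,0,0,0,0,0,0.6,0,0,0,0,0,0,0.6,0,0,0,0,0,0],
)

```text
t: 38.55
eef_pos: [563.1, 203.0, 256.7]
tcp_rot: [3.141, 0.0, -0.331]
ft_force: [-0.9, 0.4, -0.1]
opening: 0.792
```

```bash
python3 - <<'E'
from h import *
st()
p,d=snap("scene");np.save("scene10.npy",d)
q=cv2.imread("pics/scene9.png")
cv2.imwrite("pics/c10.png",np.hstack([cv2.resize(x[90:210,310:450],(400,343),interpolation=3) for x in(q,p[...,::-1])]))
for f in("scene9","scene10"):
    P=cloud("scene",np.load(f+".npy"));X,Y,Z=P[...,0],P[...,1],P[...,2]
    dd=np.array([np.cos(np.radians(71)),np.sin(np.radians(71))])
    s=(X-565)*dd[0]+(Y-202.5)*dd[1]; e=-(X-565)*dd[1]+(Y-202.5)*dd[0]
    m=(s>50)&(s<105)&(abs(e)<7)&(Z>200)&(Z<300);print(f,m.sum(),np.percentile(Z[m],[25,50,75,90]).round(1))
st()
E
```

```text
t 38.55 p [563.1 203.  256.7] rpy [179.99   0.   -18.97] F [-0.87  0.42 -0.07] M [-0.033 -0.082 -0.022] open 0.792
scene9 27 [236.1 241.3 243.1 243.9]
scene10 33 [235.4 240.4 243.2 244.1]
t 38.6 p [563.1 202.9 256.7] rpy [179.99  -0.   -18.97] F [-0.05  0.7  -0.02] M [ 0.021 -0.094 -0.048] open 0.8
```

View pics/c10.png

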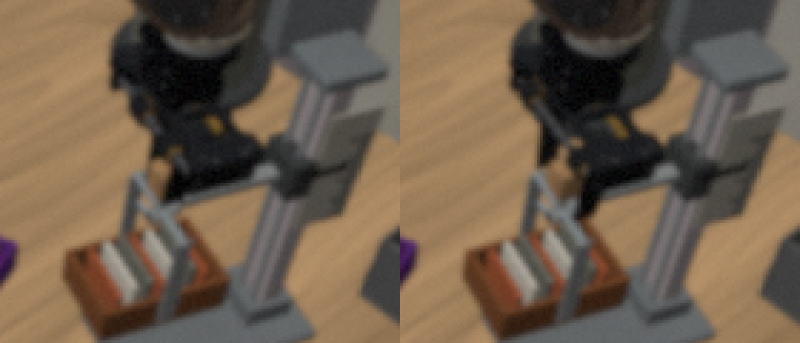

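The hook did not move on release and the fingers are free on both sides of the grip. Retreat straight up.

Request:
arm_command(
  motion=[0.6,0,0,-3,0,0,0,0.6,0,0,-9,0,0,0,0.6,0,0,-18,0,0,0,0.6,0,0,-30,0,0,0,0.6,0,0,-45,0,0,0,0.6,0,0,-62,0,0,0,0.6,0,0,-80,0,0,0,0.6,0,0,-98,0,0,0,0.6,0,0,-112,0,0,0,0.6,0,0,-120,0,0,0,0.6,0,0,-120,0,0,0,0.6,0,0,-120,0,0,0],
)

```text
t: 39.8
eef_pos: [562.9, 202.9, 376.4]
tcp_rot: [3.141, 0.0, -0.331]
ft_force: [-0.4, -0.2, -0.1]
opening: 0.799
```

```bash
python3 - <<'E'
from h import *
st()
fr=[]
for i in range(20):
    p,d=snap("scene")
    P=cloud("scene",d);X,Y,Z=P[...,0],P[...,1],P[...,2]
    dd=np.array([np.cos(np.radians(71)),np.sin(np.radians(71))])
    s=(X-565)*dd[0]+(Y-202.5)*dd[1]; e=-(X-565)*dd[1]+(Y-202.5)*dd[0]
    m=(s>50)&(s<105)&(abs(e)<7)&(Z>200)&(Z<300)
    g=(np.hypot(X-565,Y-203)<30)&(Z>270)&(Z<320)
    k=(np.hypot(X-565,Y-203)<100)&(Z>90)&(Z<165)&(p[...,0].astype(int)>p[...,2]+35.)
    if i%4==0: print(np.median(Z[m]).round(1),g.sum(),np.median(P[g],0).round(1),np.median(P[k],0).round(1))
    fr.append(p)
print(cv2.minAreaRect(P[k][:,:2].astype(np.float32)))
st()
cv2.imwrite("pics/scene11.png",p[...,::-1])
q,_=snap("top")
cv2.imwrite("pics/c11.png",np.hstack([cv2.resize(x[...,::-1],(400,343),interpolation=3) for x in(p[90:210,310:450],q[130:250,110:250])]))
E
```

```text
t 39.8 p [562.9 202.9 376.4] rpy [ 1.7998e+02  2.0000e-02 -1.8970e+01] F [-0.39 -0.17 -0.14] M [-0.039 -0.042  0.001] open 0.799
242.9 139 [569.  197.8 287.8] [567.6 163.1 143.7]
243.1 139 [569.5 196.4 288. ] [568.  164.  143.6]
242.9 137 [568.9 197.3 287.4] [567.5 164.1 143.6]
243.1 140 [569.7 196.7 287.7] [568.3 164.2 143.7]
243.3 140 [569.2 197.9 287.5] [568.1 164.3 143.9]
((565.2657470703125, 202.78509521484375), (154.11810302734375, 107.48487091064453), 71.6634750366211)
t 40.8 p [563.1 202.9 376.7] rpy [180.    -0.   -18.97] F [-0.24  0.21  0.58] M [-0.044 -0.056 -0.013] open 0.803
```

View pics/c11.png

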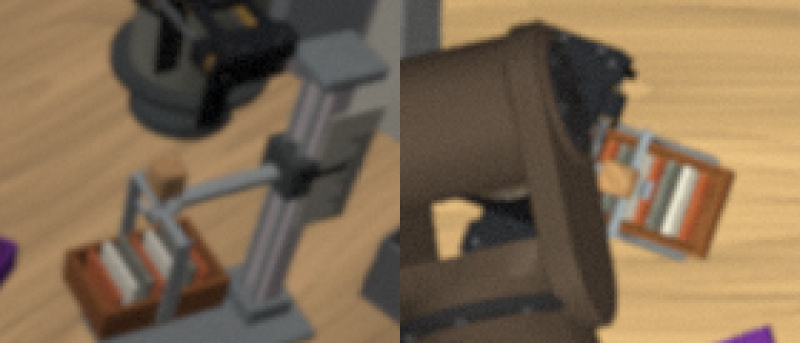

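View pics/scene11.png

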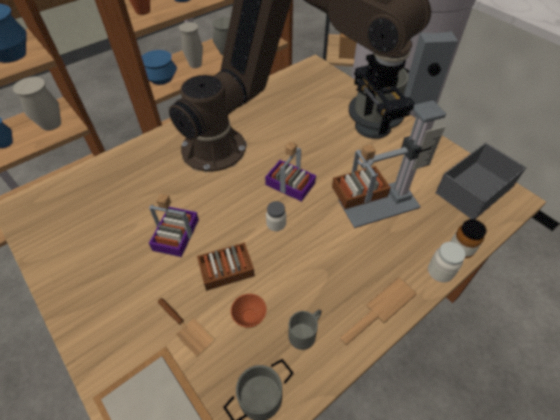

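The carrier hangs level and still in the hook (scene ≈ (360,185)). The gripper is well clear above it and everything else is where it was.

```bash
python3 -c "
from h import *
print(env.job_done());st()"
```

```text
the job is handed in; nothing more can be done
None
the job is handed in; nothing more can be done
```

The brown carrier is hanging in the hook of the spring scale, and I handed the job in at about 41 s. I took it by its grip and lowered it onto the spring at 11–15 mm/s. I let go only once the wrist force was near zero (0.3 N or less on each axis, with about 0.5 N of noise per reading).

**Last checks:**
- **Hook position:** it is about 33 mm down, which agrees with the roughly 3.65 N weighed in the air.
- **Release:** the hook moved no more than about 1 mm, which is measurement noise. Over the next second the carrier stayed level and still.
- **Clearances:** the gripper is about 80 mm above the grip, and the other things look unmoved in the scene picture.

**What went wrong or disagreed:**
- **Refused move:** one move call was rejected as invalid. The arm did not move, and I resent it.
- **Cameras:** the two cameras differed by about 4 mm in x. I used their average and the carrier-to-hook offset, which agreed to within 1 mm.
- **Sideways force:** before letting go I corrected a small force along the bar. My first correction overshot to about 2 N, and I brought it back to near zero.

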